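# Fold the slide retainer down and shut the microscope accessory case

## Task

Close up the open accessory case on the microscope bench with your fingertips: push the upright retaining plate down until it lies flat over the slides, then push the lid over and press it fully shut on top of it, easing it down without slamming. Do not shove or lift the case, leave the objectives in their wells, and leave the other things on the bench where they are.

Things in the scene. Friction and masses are not known exactly. Their poses are not given: they have to be found in the camera images.
- case: the open dark grey hard case, 3 kg, loose on the bench: base 270 mm long (x), 200 mm wide (y), rim 80 mm high. Origin at the centre of its underside, z up. x runs along both hinges; the lid is on its +y side, the plate on -y. Inside: on the -y half upright glass slides (tops at 57 mm), on the +y half foam with wells. Latches and a folded handle stick out 14 mm from the -y side, below the rim.
- plate (a joint): angle (rad) of the retaining plate, a pale sheet hinged inside the case along its -y side: 0 = flat over the slides (reaching towards +y), 1.57 = upright, stop at 1.75; 1.45 to 1.70 at the start. 236 mm wide along the hinge, 4 mm thick. Its outer face (-y when upright) is its top when flat. Stiff hinge, 0.11 N m: it stays where it is left; 1 to 3 N near the edge moves it. Upright, it is in the lid's way.
- lid (a joint): angle (rad) of the lid, a 270 x 200 mm shell 38 mm deep hinged on the case's +y rim: 0 = shut (top 118 mm above the bench), 1.57 = on edge, stop at 2.05; 1.65 to 1.95 (leaning away from the case) at the start. Its outside faces +y when open and is the top when shut. Stiff hinge, 0.62 N m: it stays where it is left and must be pushed all the way; 2 to 8 N near the free edge moves it.
- plate_edge (a point): tip of the plate's thumb tab (60 mm wide, in the middle of the sheet), 114 mm from its hinge line; beside the tab the sheet ends 100 mm from the hinge line
- plate_hinge (a point): middle of the plate's hinge line, at case x 0, y -87 mm, z 66 mm, with the case's axes; flat, the sheet lies 0 to 4 mm above this line
- lid_edge (a point): middle of the lid's free edge, on its outer surface: 200 mm from the lid's hinge line and 36 mm out from the plane of hinge and rim (the panel in the middle of the outside stands 38 mm out)
- lid_hinge (a point): middle of the lid's hinge line, at case x 0, y 100 mm, z 80 mm, with the case's axes
- objective_a: microscope objective, metal, 25 mm diameter, 42 mm high, loose, standing in a well of the case; its top 62 mm above the bench, lower than the rim. Origin at the centre of its underside, z up.
- objective_b: microscope objective, metal, 27 mm diameter, 46 mm high, loose, standing in a well of the case; its top 66 mm above the bench. Origin at the centre of its underside, z up.
- objective_c: microscope objective, metal, 26 mm diameter, 38 mm high, loose, standing in a well of the case; its top 58 mm above the bench. Origin at the centre of its underside, z up.
- petri_dish: pale covered culture dish, 92 mm diameter, 15 mm high, on the bench by the case's -y side. Origin at the centre of its underside, z up.
- oil_bottle: small brown dropper bottle, 30 mm diameter, 66 mm high, on the bench by the case's -y side. Origin at the centre of its underside, z up.
- eyepiece: black eyepiece standing on end, 36 mm diameter, 50 mm high, on the bench behind the lid. Origin at the centre of its underside, z up.
- tissue_pack: flat cardboard pack, 105 x 75 x 12 mm, on the bench behind the lid. Origin at the centre of its underside, z up.
- wash_bottle: white wash bottle, 68 mm diameter, 180 mm high with its spout. Origin at the centre of its underside, z up.
- tube_rack: white rack of tubes, 160 x 70 mm, 99 mm high. Origin at the centre of its underside, z up.

How it is judged:
By the outcome, as a careful person would: the job done as asked, in the order asked, and still so for the second after the job is handed in, with the robot touching nothing.
It also fails if it takes over 64 s, if anything falls off the work surface, if the arm or the gripper's body presses on something with over 40 N, if the wrist force passes 120 N, or if a joint passes its speed limit or range.

## Robot

A 6-joint arm with a two-finger parallel gripper is mounted at the origin on the work surface. World frame = base frame: x ahead of the robot, y to its left, z up, the work surface at z = 0. Lengths are in m, angles in rad, forces in N, time in s.
With the tool pointing down it reaches from about 0.35 to 0.8 m from the base axis. Payload 7.3 kg.
Tool frame: the origin (TCP) lies at the very end of the fingers, on their centre line; the grasp point (between the pads) lies 19 mm behind it (grip_point_offset is the distance from the TCP to the grasp point, in m); z points along the fingers, x is the direction in which the jaws open and shut, and the axes are right-handed (so a half turn about z gives the same grasp; the last joint's range is limited). The gripper opens to 85 mm and grips with 20 to 120 N. Pads are 22 mm wide; open, the fingers measure 114 mm over their backs; the gripper's body (76 mm by 85 mm) begins 54 mm behind the grasp point. The pads swing forward as they close: fully open they stand 13 mm farther back than shut.
Start: joints at [1.161, 0.342, 1.524, -0, 1.275, -0.146], TCP at [0.137, 0.507, 0.231] pointing down, gripper open.
Joint ranges: [-2.53, 2.53], [-0.77, 2.02], [0.04, 2.7], [-1, 4.14], [0.28, 2.66], [-3.11, 3.11]. Speed limits (rad/s): [2.57, 2.57, 3.14, 3.14, 3.14, 3.14].

## Interface

Orientations are given as a rotation vector (axis times angle).
In Python, from rig import observe, grab_frame, get_calibration, job_done, cut_out, grip_point_offset gives the robot as it stands. The module is installed in compiled form; this text tells all that it offers.
- The arm moves only by the tool play_rows, never from a script. Its argument "plan" is a list that holds one entry, the list of rows, each a list of 5 numbers: the shift along the world's x, y, z in mm, then the turn about the world's z in units of 5 degrees (1.0 is 5 degrees), then the opening in per cent of the stroke, from 0 (shut) to 100 (fully open). In form: [[[x, y, z, roll, claw], ...]]. A call has 1 to 8 rows; each row is the pose to reach, as a shift and turn from the pose commanded when the call began; what a row does not reach only later rows make up. A row lasts 1/10 s, in which the tool goes at most 50 mm and 8.59 degrees, less where a joint would pass 70% of its speed; a pose out of reach is approached as far as the arm can. A call with a gripper value outside its range is refused whole. The fingers move at their own pace and stop on an object; "grip_force" is the grip in N (left out, the last holds). Time passes only in rows, so rows that repeat a pose let the fingers close. It gives the time, the measured TCP pose, the force and the opening at its end, in the units of the state.
- observe(): the state, without advancing time (a new reading comes with each control period).
- grab_frame(name): name is "scene" or "side" or "wrist"; returns (picture, depth): 384x512x3 uint8, blue, green, red; 384x512 float32, m along the optical axis (not along the pixel's ray), 0 where there is no reading.
- get_calibration(name): a dict with "fx", "fy", "cx", "cy" (pixels), "world_from_camera" (4x4, takes a point from camera to world coordinates); the wrist camera has in their place "T_tool_cam" (4x4, takes a point from camera to tool coordinates, whose origin is the TCP and whose axes are the tool frame's). Camera axes: x right, y up, looking along -z (the intrinsics and any distortion apply to the point x, -y, -z); pixel columns grow to the right and rows downward; lengths in m; the calibration is good to about 2 mm. A picture is of the moment at which its call begins: read the wrist's pose just before it. get_calibration takes no time and is no camera call.
- job_done(): hands the job in, once; it reports no verdict.
Trained networks look in the newest picture that a camera, given by its name, has taken for a name from the list of things; names that differ only in an ending like _2 or _b are one class to them, and where a whole thing is asked for, a point or a joint stands for the part that bears it (a point fixed in the world has none). Each returns a list of dicts, best first, with "confidence" (0 to 1); they miss things now and then, are a little off and sometimes report something else, mostly with a low value. They report only what shows in the picture. A call takes as long as a camera call.
- cut_out(camera, query): "pixels" (384x512 bool, what is visible of it) and "pixel" ([column, row] in pixels, amid what is visible of it).
The state is a dict: "t": time; "joint_positions": joint angles; "qd": joint speeds; "joint_efforts": joint torques, N m; "tcp_pos": TCP position; "orientation": TCP orientation; "ft_force": force on the tool from outside, world axes, zero at the start; "moment": the same for the moment, N m; "grip_width": opening from 0.0 (shut) to 1.0 (fully open).
Only numpy, scipy, OpenCV 4.12 (cv2) and the standard library are available. Lean on these libraries where they do the work, as an engineer would, in place of code of your own. Each camera call takes 0.05 s, during which the arm holds its last target.

## Working session

There is one attempt and no reset: what is moved stays moved. The work goes in short steps, Python scripts to look and compute and a tool call to move; the robot and the scene stay as the last step left them, time stands still between calls to the robot, and variables do not carry over. Pictures are saved under pics/ and viewed, and the job is handed in when it is done.

Besides the shell and the picture viewer there is one more tool, called after ">>>" by a JSON object that holds its "name" and its "arguments", one argument or row to a line. play_rows: Moves the arm, as the interface text tells. Its arguments: {"type":"object","properties":{"plan":{"type":"array"},"grip_force":{"type":"number"}},"required":["plan"]}

```bash
ls; mkdir -p pics
cat > h.py <<'E'
import numpy as np,cv2
from rig import *
def snap(n,tag):
    im,d=grab_frame(n); cv2.imwrite(f'pics/{tag}.png',im); np.save(f'pics/{tag}.npy',d); return im,d
E
python3 - <<'E'
from h import *
s=observe(); print(s)
for n in ['scene','side']:
    snap(n,n+'0'); print(n,get_calibration(n))
print(get_calibration('wrist'))
E
```

```text
pics
{'t': 0.0, 'joint_positions': array([ 1.16100955e+00,  3.42719922e-01,  1.52504202e+00,  9.07987391e-06,
        1.27541261e+00, -1.46030157e-01]), 'qd': array([ 1.00759963e-03, -4.39190477e-06, -1.40731356e-03,  8.97702394e-05,
        1.12557389e-03,  2.23096362e-04]), 'joint_efforts': array([ 1.47359708e-03, -4.33673358e+01, -2.46020472e+01, -1.03427515e-04,
        7.81892217e-03,  1.49261263e-05]), 'tcp_pos': array([0.13669584, 0.50646076, 0.2306187 ]), 'orientation': array([ 2.49366100e+00,  1.90957387e+00, -2.17776612e-03]), 'ft_force': array([ 0.06859653, -0.68985504,  0.22939319]), 'moment': array([-0.0095108 ,  0.03462475,  0.02851263]), 'grip_width': 0.9979957861231021}
scene {'fx': 433.2774090667767, 'fy': 433.2774090667767, 'cx': 260.07956431567845, 'cy': 198.61256386481455, 'world_from_camera': array([[ 0.36607479, -0.4910141 ,  0.79050263,  1.46316976],
       [ 0.93028239,  0.21476989, -0.29740304, -0.38900106],
       [-0.02374708,  0.84426243,  0.53540361,  0.70945012],
       [ 0.        ,  0.        ,  0.        ,  1.        ]])}
side {'fx': 356.01972009836516, 'fy': 356.01972009836516, 'cx': 262.70206769783164, 'cy': 189.926284260672, 'world_from_camera': array([[-0.9137241 , -0.30765733,  0.26543405,  0.82016399],
       [ 0.4062534 , -0.67858404,  0.61194924,  0.5582987 ],
       [-0.00815136,  0.66698626,  0.74502543,  0.79210738],
       [ 0.        ,  0.        ,  0.        ,  1.        ]])}
{'fx': 276.5423557358427, 'fy': 276.5423557358427, 'cx': 259.4569576586133, 'cy': 190.77399831474813, 'T_tool_cam': array([[ 9.99999458e-01, -2.13494712e-04,  1.01856865e-03,
        -9.02365448e-04],
       [ 9.12869615e-05, -9.56964482e-01, -2.90205051e-01,
        -7.48658573e-02],
       [ 1.03669127e-03,  2.90204987e-01, -9.56963944e-01,
        -1.43259847e-01],
       [ 0.00000000e+00,  0.00000000e+00,  0.00000000e+00,
         1.00000000e+00]])}
```

View pics/scene0.png

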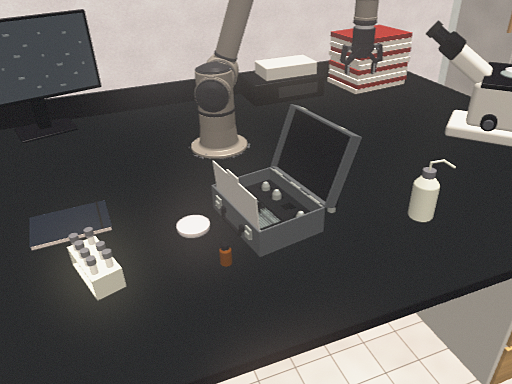

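View pics/side0.png

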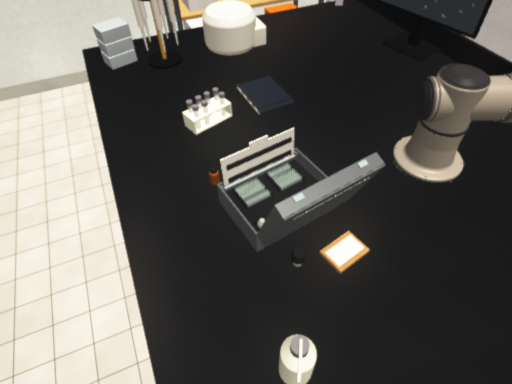

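The scene view shows the case at about (270,215), with the lid on its right side and the plate upright on its left. The dish is at (193,226) and the bottle at (226,255). The side view shows the eyepiece at (298,257) and the tissue pack at (345,251), both behind the lid.

```bash
cat >> h.py <<'E'
def cloud(n,d,mask=None,wfc=None):
    c=get_calibration(n); W=c['world_from_camera'] if wfc is None else wfc
    m=d>0
    if mask is not None: m&=mask
    v,u=np.nonzero(m); z=d[v,u]
    P=np.stack([(u-c['cx'])/c['fx']*z,-(v-c['cy'])/c['fy']*z,-z],1)
    return P@W[:3,:3].T+W[:3,3],u,v
E
python3 - <<'E'
from h import *
print([k for k in get_calibration('scene')])
for n in ['scene','side']:
    d=np.load(f'pics/{n}0.npy')
    for q in ['case','plate','lid','plate_edge','lid_edge','objective','petri_dish','oil_bottle','eyepiece','tissue_pack','wash_bottle','tube_rack']:
        for r in cut_out(n,q)[:4]:
            if r['confidence']<.3: continue
            P,_,_=cloud(n,d,r['pixels'])
            if len(P)==0: print(n,q,'nodepth');continue
            np.save(f'pics/{n}_{q}.npy',r['pixels'])
            print(n,q,round(r['confidence'],2),r['pixel'],len(P),np.round(np.median(P,0),3),np.round(np.percentile(P,2,0),3),np.round(np.percentile(P,98,0),3))
print(observe()['t'])
E
```

```text
['fx', 'fy', 'cx', 'cy', 'world_from_camera']
scene case 0.58 [290.9, 185.3] 12364 [0.543 0.076 0.087] [ 0.37  -0.132  0.006] [0.669 0.177 0.26 ]
scene plate 0.61 [234.6, 193.7] 1172 [ 0.554 -0.111  0.125] [ 0.431 -0.131  0.077] [ 0.654 -0.092  0.173]
scene lid 0.84 [313.3, 155.7] 5703 [0.512 0.134 0.167] [0.366 0.076 0.077] [0.636 0.188 0.264]
scene plate_edge 0.58 [235.1, 192.5] 1271 [ 0.554 -0.11   0.123] [ 0.245 -0.131  0.001] [ 0.654 -0.05   0.177]
scene lid_edge 0.64 [316.6, 153.7] 5693 [0.515 0.134 0.168] [0.368 0.076 0.078] [0.636 0.185 0.264]
scene objective 0.59 [264.2, 183.5] 88 [0.431 0.018 0.046] [0.395 0.007 0.034] [0.446 0.037 0.063]
scene petri_dish 0.62 [425.1, 193.7] 1293 [0.698 0.373 0.084] [0.663 0.355 0.007] [0.715 0.418 0.174]
scene petri_dish 0.6 [191.5, 225.4] 617 [ 0.493 -0.222  0.014] [ 0.443 -0.262  0.001] [ 0.528 -0.18   0.017]
scene oil_bottle 0.73 [223.9, 254.4] 272 [ 0.667 -0.184  0.034] [ 0.611 -0.195 -0.001] [ 0.674 -0.169  0.065]
scene eyepiece 0.36 [334.7, 204.6] 46 [0.569 0.169 0.012] [0.561 0.156 0.001] [0.584 0.185 0.044]
scene wash_bottle 0.72 [
[... 932 characters left out ...]
198.6] 3981 [0.526 0.161 0.253] [0.362 0.049 0.004] [0.635 0.194 0.267]
side objective 0.56 [255.8, 156.0] 2276 [ 0.548 -0.11   0.12 ] [ 0.43  -0.132  0.066] [ 0.651 -0.091  0.175]
side objective 0.49 [261.4, 225.3] 47 [0.609 0.049 0.053] [0.6   0.041 0.039] [0.616 0.055 0.061]
side oil_bottle 0.63 [216.9, 172.4] 186 [ 0.659 -0.175  0.037] [ 0.634 -0.234  0.   ] [ 0.672 -0.168  0.068]
side eyepiece 0.72 [299.8, 253.2] 227 [0.563 0.173 0.048] [0.544 0.155 0.005] [0.577 0.185 0.052]
side wash_bottle 0.57 [295.3, 358.1] 1585 [0.691 0.399 0.114] [0.649 0.357 0.002] [0.713 0.43  0.179]
side tube_rack 0.82 [203.7, 111.5] 1446 [ 0.587 -0.474  0.057] [ 0.498 -0.524  0.002] [ 0.661 -0.43   0.101]
1.3
```

```bash
cat > fit.py <<'E'
from h import *
from scipy.optimize import least_squares
def boxd(p,lo,hi):
    c=(np.array(lo)+hi)/2; h=(np.array(hi)-lo)/2
    q=np.abs(p-c)-h
    return np.linalg.norm(np.maximum(q,0),axis=1)+np.minimum(q.max(1),0)
def case_frame(P,x,y,yaw):
    c,s=np.cos(yaw),np.sin(yaw); D=P-[x,y,0]
    return np.stack([c*D[:,0]+s*D[:,1],-s*D[:,0]+c*D[:,1],D[:,2]],1)
def model(P,par):
    x,y,yaw,pl,li=par; p=case_frame(P,x,y,yaw); ds=[]
    w=.004
    for lo,hi in [((-.135,-.1,0),(.135,-.1+w,.08)),((-.135,.1-w,0),(.135,.1,.08)),((-.135,-.1,0),(-.135+w,.1,.08)),((.135-w,-.1,0),(.135,.1,.08))]: ds.append(boxd(p,lo,hi))
    # plate: angle: dir from hinge = (cos a) y + sin a z ; outer normal = -sin y + cos z
    def loc(hy,hz,a,sgn):
        d=p-[0,hy,hz]; r=sgn*np.cos(a)*d[:,1]+np.sin(a)*d[:,2]; n=-sgn*np.sin(a)*d[:,1]+np.cos(a)*d[:,2]
        return np.stack([p[:,0],r,n],1)
    q=loc(-.087,.066,pl,1); ds.append(np.minimum(boxd(q,(-.118,0,0),(.118,.1,.004)),boxd(q,(-.03,.1,0),(.03,.114,.004))))
    q=loc(.1,.08,li,-1)
    for lo,hi in [((-.135,0,.033),(.135,.2,.037)),((-.135,0,0),(-.131,.2,.036)),((.131,0,0),(.135,.2,.036)),((-.135,.196,0),(.135,.2,.036)),((-.135,0,0),(.135,.004,.036))]: ds.append(boxd(q,lo,hi))
    return np.array(ds)
def fit(cl,x0,free=None):
    def f(v): return np.abs(model(cl,v)).min(0)
    r=least_squares(f,x0,loss='soft_l1',f_scale=.003,x_scale=[.01,.01,.05,.05,.05]); return r
if __name__=='__main__':
    Ps=[]
    for n in ['scene','side']:
        d=np.load(f'pics/{n}0.npy'); P,_,_=cloud(n,d); Ps.append(P)
    for sel in [Ps[:1],Ps[1:],Ps]:
        P=np.concatenate(sel); x0=[.535,-.02,-.1,1.55,1.8]
        for k in range(4):
            m=np.abs(model(P,x0)).min(0)<[.03,.015,.01,.008][k]; m&=P[:,2]>.012
            r=fit(P[m][::3],x0); x0=r.x
        print(np.round(x0,4),'n',m.sum(),'med',np.median(np.abs(r.fun)))
    x,y,yaw,pl,li=x0
    for n in ['scene','side']:
        d=np.load(f'pics/{n}0.npy')
        P,_,_=cloud(n,d); p=case_frame(P,x,y,yaw)
        for nm in ['eyepiece','petri_dish','oil_bottle']:
            try: m=np.load(f'pics/{n}_{nm}.npy')
            except: continue
E
python3 fit.py
```

```text
[ 0.5276 -0.027   0.1714  1.5496  1.8756] n 10541 med 0.0014484679651737553
[ 0.5263 -0.0187  0.1633  1.637   1.9154] n 7616 med 0.0007814669150033454
[ 0.5275 -0.0242  0.1695  1.5746  1.8875] n 17222 med 0.00132936740870912
```

```bash
cat > sec.py <<'E'
from fit import *
import sys
x0=[.5270,-.0225,.1675,1.6,1.9]
W=760;H=560;im=np.full((H,W,3),255,np.uint8);S=1700
for n,col in [('scene',(0,0,255)),('side',(255,0,0))]:
    d=np.load(f'pics/{n}0.npy'); P,_,_=cloud(n,d); p=case_frame(P,*x0[:3])
    m=(np.abs(p[:,0])<.11)&(np.abs(p[:,1])<.21)&(p[:,2]<.32)
    for a in p[m]:
        u=int((a[1]+.22)*S); v=int(H-20-a[2]*S)
        if 0<=u<W and 0<=v<H: im[v,u]=col
for yy in [-.1,.1]: cv2.line(im,(int((yy+.22)*S),H-20),(int((yy+.22)*S),int(H-20-.08*S)),(0,160,0),1)
cv2.imwrite('pics/sec.png',im)
im=np.full((H,W,3),255,np.uint8)
for n,col in [('scene',(0,0,255)),('side',(255,0,0))]:
    d=np.load(f'pics/{n}0.npy'); P,_,_=cloud(n,d); p=case_frame(P,*x0[:3])
    m=(np.abs(p[:,0])<.22)&(np.abs(p[:,1])<.16)&(p[:,2]<.079)&(p[:,2]>.008)
    for a in p[m]:
        u=int((a[0]+.22)*S); v=int(H/2-a[1]*S)
        if 0<=u<W and 0<=v<H: im[v,u]=col
cv2.rectangle(im,(int(.085*S),int(H/2-.1*S)),(int(.355*S),int(H/2+.1*S)),(0,160,0),1)
cv2.imwrite('pics/sec2.png',im)
E
python3 sec.py
```

```text
(no output)
```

View pics/sec.png

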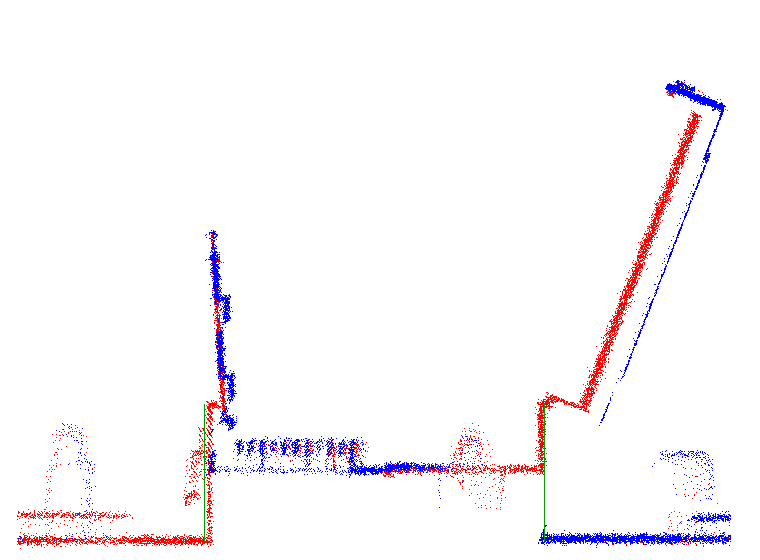

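View pics/sec2.png

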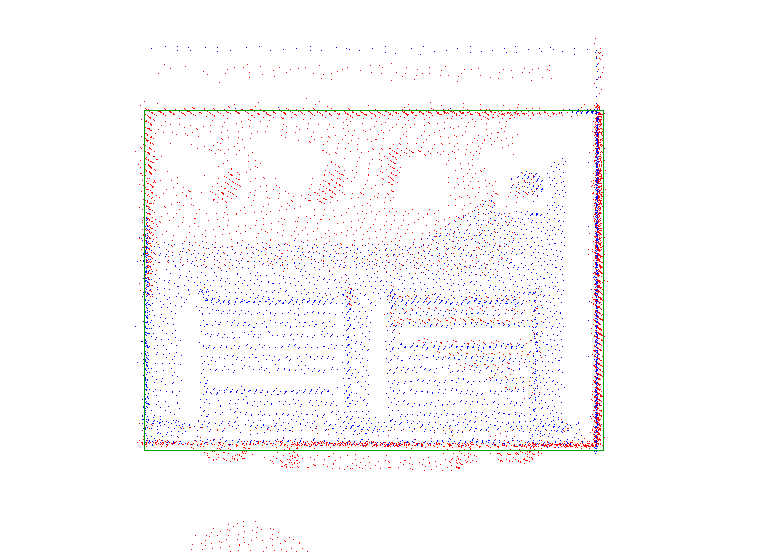

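>>> {"name": "play_rows", "arguments": {
  "plan": [
    [[0,0,50,-1.5,0],[0,0,100,-3,0],[0,0,140,-4.5,0],[20,-32,150,-6,0],[44,-70,150,-7.5,0],[68,-108,150,-9,0],[92,-146,150,-10.5,0],[116,-184,150,-12,0]]
  ],
  "grip_force": 40
}}

```text
t: 2.1
tcp_pos: [0.2533, 0.3213, 0.3814]
orientation: [-3.116, -0.399, -0.001]
ft_force: [1.2, 0.2, -0.4]
grip_width: 0.002
```

Run:
```python
from h import *
print(observe()['joint_positions'])
snap('scene','s1')
```

```text
[ 7.15428213e-01  4.11126206e-02  1.49610518e+00 -2.01254644e-04
  1.60370610e+00  4.60440058e-01]
```

View pics/s1.png

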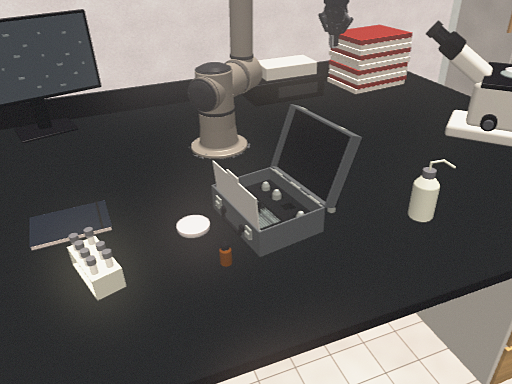

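>>> {"name": "play_rows", "arguments": {
  "plan": [
    [[24,-38,0,-0.5,0],[47,-76,0,-1,0],[71,-115,0,-1,0],[95,-153,0,-1,0],[118,-192,0,-1,0],[142,-230,0,-1,0],[165,-268,0,-1,0],[189,-306,0,-1,0]]
  ]
}}

```text
t: 2.95
tcp_pos: [0.4424, 0.0151, 0.3816]
orientation: [-3.13, -0.27, -0.001]
ft_force: [1.5, 1.0, 0.3]
grip_width: 0.006
```

>>> {"name": "play_rows", "arguments": {
  "plan": [
    [[24,-38,0,0,0],[47,-76,0,0,0],[71,-115,0,0,0],[95,-153,0,0,0],[104,-169,-30,0,0],[104,-169,-70,0,0],[104,-169,-110,0,0],[104,-169,-150,0,0]]
  ]
}}

```text
t: 3.75
tcp_pos: [0.5457, -0.1523, 0.2297]
orientation: [3.13, 0.27, 0.0]
ft_force: [1.0, 0.1, -0.1]
grip_width: -0.005
```

Run:
```python
from h import *
print(observe()['joint_positions'],observe()['tcp_pos'])
snap('scene','s2');snap('side','d2')
```

```text
[-4.07481409e-01  4.19699754e-01  1.40960540e+00  5.41382477e-05
  1.31218482e+00 -5.79653288e-01] [ 0.54571846 -0.15232275  0.22967202]
```

View pics/s2.png

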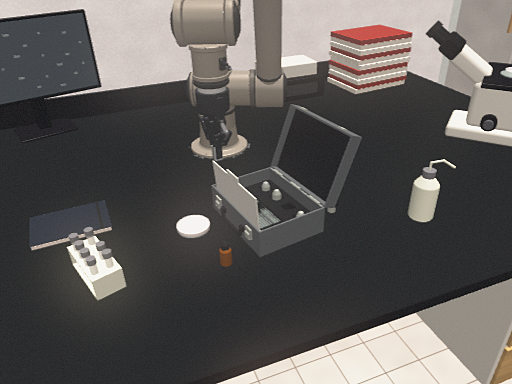

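View pics/d2.png

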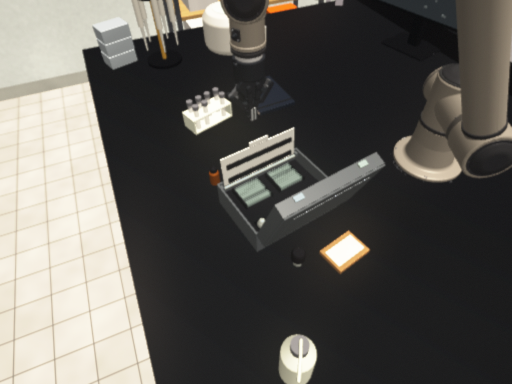

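>>> {"name": "play_rows", "arguments": {
  "plan": [
    [[0,0,-40,0,0],[0,0,-72,0,0],[-1.5,8,-72,0,0],[-2.5,15,-72,0,0],[-3.7,22,-72,0,0],[-5,30,-71,0,0],[-6.5,38,-70,0,0],[-7.8,46,-70,0,0]]
  ]
}}

```text
t: 4.65
tcp_pos: [0.5385, -0.1055, 0.1624]
orientation: [3.129, 0.271, 0.003]
ft_force: [1.8, -0.7, -0.6]
grip_width: 0.003
```

Run:
```python
from h import *
print(observe()['tcp_pos'],observe()['ft_force'])
snap('side','d3')
```

```text
[ 0.53851773 -0.10554644  0.16244601] [ 1.81153999 -0.73011663 -0.61441269]
```

View pics/d3.png

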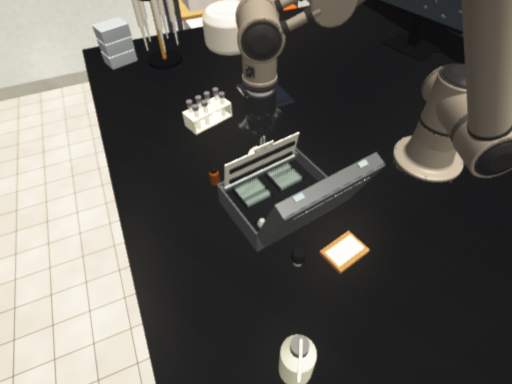

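>>> {"name": "play_rows", "arguments": {
  "plan": [
    [[-1.5,9,-2,0,0],[-3,18.5,-5,0,0],[-4.6,27,-9,0,0],[-6,35.5,-13,0,0],[-7.3,43,-19,0,0],[-8.5,50,-25,0,0],[-9.6,57,-32,0,0],[-10.7,63,-39,0,0]]
  ]
}}

```text
t: 5.5
tcp_pos: [0.5272, -0.0425, 0.1216]
orientation: [-3.13, -0.271, 0.0]
ft_force: [0.2, -1.6, 0.3]
grip_width: -0.004
```

>>> {"name": "play_rows", "arguments": {
  "plan": [
    [[-0.9,5.5,-8,0,0],[-1.7,10,-16,0,0],[-2.2,13.5,-25,0,0],[-2.7,16,-34,0,0],[-3,18,-41,0,0],[-3.2,19,-46,0,0],[-3.2,19,-49,0,0],[-3.2,19,-51,0,0]]
  ]
}}

```text
t: 6.3
tcp_pos: [0.5241, -0.0242, 0.0711]
orientation: [-3.13, -0.27, 0.0]
ft_force: [-0.3, 0.8, 1.2]
grip_width: -0.001
```

Run:
```python
from h import *
print(observe()['tcp_pos'],observe()['ft_force'])
snap('side','d4');snap('scene','s4')
```

```text
[ 0.5241295  -0.02416604  0.07106819] [-0.27381467  0.81638348  1.21692425]
```

View pics/d4.png

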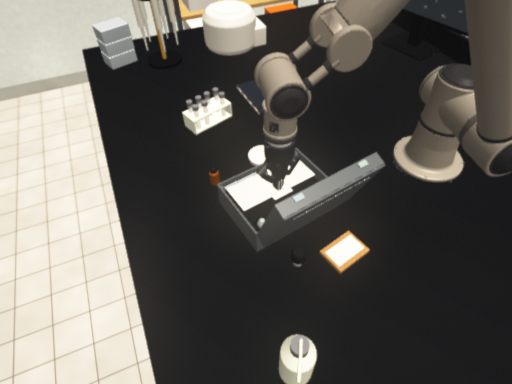

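View pics/s4.png

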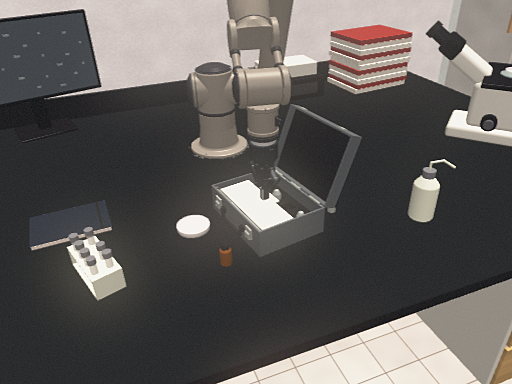

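The plate now lies almost flat in both views. I'll press until the force shows it's resting on its stop.

>>> {"name": "play_rows", "arguments": {
  "plan": [
    [[0,0,-1,0,0],[0,0,-2,0,0],[0,0,-3,0,0],[0,0,-3,0,0]]
  ]
}}

```text
t: 6.8
tcp_pos: [0.5245, -0.0243, 0.0699]
orientation: [3.129, 0.271, 0.002]
ft_force: [-4.0, 1.1, 12.4]
grip_width: -0.003
```

>>> {"name": "play_rows", "arguments": {
  "plan": [
    [[0,0,5,0,0],[0,0,40,0,0],[0,0,85,0,0],[0,0,130,0,0],[0,0,175,0,0],[0,0,220,0,0],[0,0,265,0,0],[0,0,300,0,0]]
  ]
}}

```text
t: 7.6
tcp_pos: [0.5242, -0.0242, 0.3716]
orientation: [3.129, 0.271, 0.005]
ft_force: [1.1, -1.3, 0.3]
grip_width: -0.0
```

>>> {"name": "play_rows", "arguments": {
  "plan": [
    [[-6,40,0,0,0],[-14,82,0,0,0],[-21,124,0,0,0],[-28,166,0,0,0],[-35,208,0,0,0],[-40,240,0,0,0],[-41,245,0,0,0],[-41,245,0,0,0]]
  ]
}}

```text
t: 8.4
tcp_pos: [0.4829, 0.2215, 0.3682]
orientation: [3.129, 0.274, -0.0]
ft_force: [0.4, -0.5, -0.3]
grip_width: 0.004
```

Run:
```python
from h import *
o=observe();print(o['tcp_pos'],o['ft_force'],o['joint_positions'])
snap('side','d5');snap('scene','s5')
from fit import *
P=np.concatenate([cloud(n,np.load(f'pics/{f}.npy'))[0] for n,f in [('side','d5'),('scene','s5')]])
x=[.5237,-.021,.1675,0.,1.92]
for k in range(4):
    m=np.abs(model(P,x)).min(0)<[.012,.01,.008,.008][k]; m&=P[:,2]>.012
    r=fit(P[m][::3],x); x=r.x
print(np.round(x,4))
W=760;H=560;im=np.full((H,W,3),255,np.uint8);S=1700
for n,f,col in [('scene','s5',(0,0,255)),('side','d5',(255,0,0))]:
    d=np.load(f'pics/{f}.npy'); P,_,_=cloud(n,d); p=case_frame(P,.5237,-.021,.1675)
    m=(np.abs(p[:,0])<.11)&(np.abs(p[:,1])<.3)&(p[:,2]<.32)
    u=((p[m,1]+.15)*S).astype(int); v=(H-20-p[m,2]*S).astype(int)
    k=(u>=0)&(u<W)&(v>=0)&(v<H); im[v[k],u[k]]=col
cv2.imwrite('pics/sec5.png',im)
```

```text
[0.4828836  0.22149886 0.36822387] [ 0.38391527 -0.47053727 -0.27285842] [ 2.85948620e-01  2.88988260e-01  1.22896551e+00 -3.22823879e-04
  1.62373718e+00  1.11388069e-01]
[ 0.5274 -0.0246  0.1713  0.0195  1.8837]
```

View pics/d5.png

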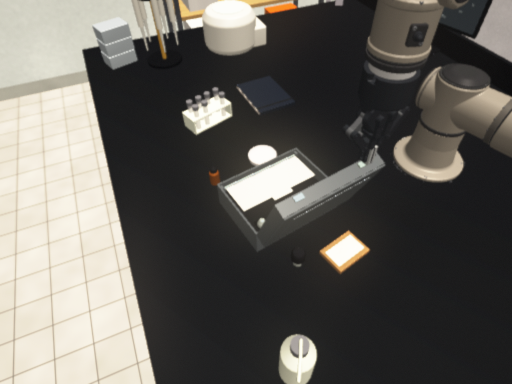

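View pics/s5.png

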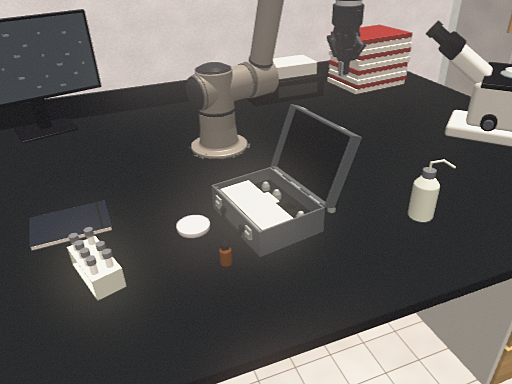

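View pics/sec5.png

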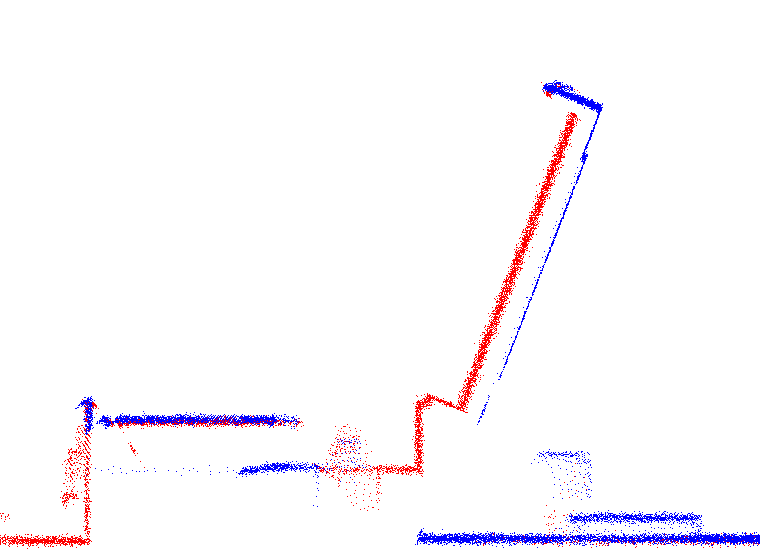

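>>> {"name": "play_rows", "arguments": {
  "plan": [
    [[0,0,-40,0,0],[0,0,-80,0,0],[0,0,-120,0,0],[0,0,-148,0,0],[1.3,-8,-148,0,0],[2.7,-16,-148,0,0],[4,-24,-148,0,0],[5,-29,-148,0,0]]
  ]
}}

```text
t: 9.3
tcp_pos: [0.4894, 0.1912, 0.2224]
orientation: [-3.129, -0.269, -0.006]
ft_force: [-1.9, 9.6, 8.2]
grip_width: -0.002
```

Run:
```python
from h import *
o=observe();print(o['tcp_pos'],o['ft_force'])
snap('side','d6');snap('scene','s6')
```

```text
[0.48941165 0.1911661  0.22236509] [-1.91770432  9.63419813  8.18834502]
```

View pics/d6.png

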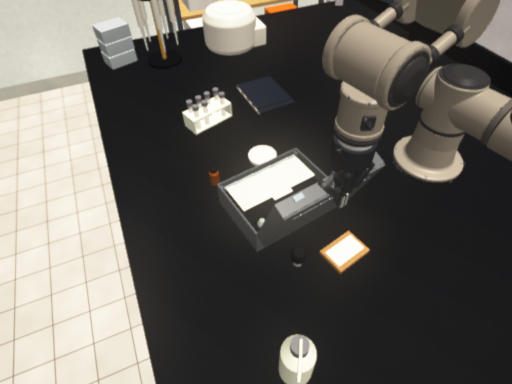

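View pics/s6.png

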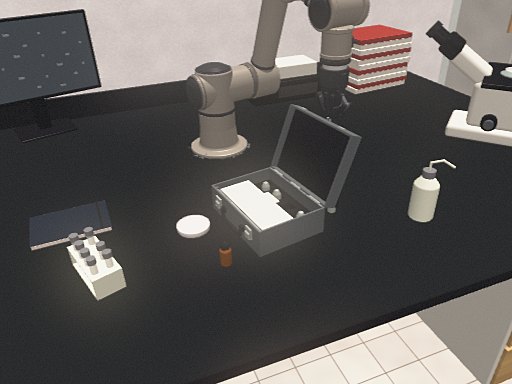

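>>> {"name": "play_rows", "arguments": {
  "plan": [
    [[-1.5,8,0,0,0],[-1.5,8,12,0,0],[-1.5,8,16,0,0],[-0.8,4,16,0,0],[-0.3,2,16,0,0],[0,0,16,0,0]]
  ]
}}

```text
t: 10.0
tcp_pos: [0.4881, 0.1915, 0.2361]
orientation: [3.13, 0.27, -0.001]
ft_force: [-0.7, -0.6, 0.4]
grip_width: 0.001
```

Run:
```python
from h import *
o=observe();print(o['tcp_pos'],o['ft_force'])
```

```text
[0.48807248 0.19150104 0.23606886] [-0.74953018 -0.57739087  0.41796549]
```

>>> {"name": "play_rows", "arguments": {
  "plan": [
    [[0.5,-3,0,0,0],[1,-6,0,0,0],[1.5,-9,2,0,0],[2,-12,4,0,0]]
  ]
}}

```text
t: 10.4
tcp_pos: [0.49, 0.1811, 0.2408]
orientation: [-3.127, -0.271, -0.001]
ft_force: [-1.0, 6.1, 3.4]
grip_width: -0.001
```

Run:
```python
from h import *
o=observe();print(o['tcp_pos'],o['ft_force'])
snap('side','d7')
im=cv2.imread('pics/d7.png'); cv2.imwrite('pics/d7z.png',cv2.resize(im[120:270,200:400],None,fx=4,fy=4))
```

```text
[0.49003626 0.18106889 0.24084591] [-1.00299884  6.08290271  3.39954495]
```

View pics/d7z.png

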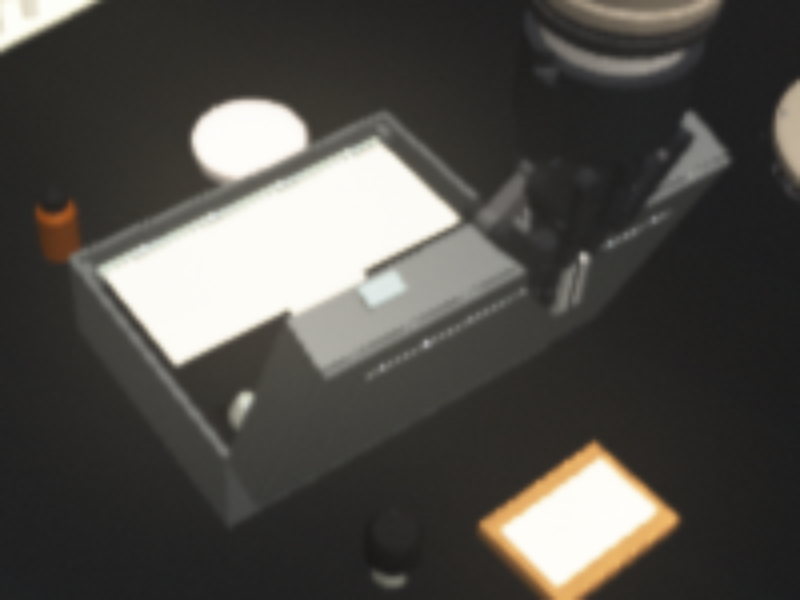

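>>> {"name": "play_rows", "arguments": {
  "plan": [
    [[0.7,-4,2.5,0,0],[2,-12,7,0,0],[3.6,-21,11,0,0],[5.2,-31,14.5,0,0],[6.8,-40,17.5,0,0],[8.3,-49,20,0,0],[9.9,-58.5,22,0,0],[11.5,-68,23,0,0]]
  ]
}}

```text
t: 11.25
tcp_pos: [0.5016, 0.1111, 0.2636]
orientation: [-3.13, -0.27, 0.0]
ft_force: [-2.6, 3.7, 1.7]
grip_width: -0.002
```

```bash
cat > look.py <<'E'
from h import *
from fit import *
import sys
tag=sys.argv[1]; a0=float(sys.argv[2])
o=observe();p=o['tcp_pos'];print(p,o['ft_force'],'caseframe',case_frame(p[None],.5237,-.021,.1675))
_,ds=snap('side','d'+tag);_,dc=snap('scene','s'+tag)
P=np.concatenate([cloud('side',ds)[0],cloud('scene',dc)[0]])
x=[.5237,-.021,.1675,0.,a0]
for k in range(4):
    m=np.abs(model(P,x)).min(0)<[.015,.01,.008,.008][k]; m&=P[:,2]>.012
    r=fit(P[m][::3],x); x=r.x
print('fit',np.round(x,4))
W=760;H=560;im=np.full((H,W,3),255,np.uint8);S=1700
for n,d,col in [('scene',dc,(0,0,255)),('side',ds,(255,0,0))]:
    P,_,_=cloud(n,d); q=case_frame(P,.5237,-.021,.1675)
    m=(np.abs(q[:,0])<.11)&(np.abs(q[:,1])<.3)&(q[:,2]<.32)
    u=((q[m,1]+.15)*S).astype(int); v=(H-20-q[m,2]*S).astype(int)
    k=(u>=0)&(u<W)&(v>=0)&(v<H); im[v[k],u[k]]=col
cv2.imwrite(f'pics/sec{tag}.png',im)
E
python3 look.py 8 1.5
```

```text
[0.50161722 0.11106189 0.26357457] [-2.64617779  3.69799611  1.73624296] caseframe [[2.43355358e-04 1.33895234e-01 2.63574567e-01]]
fit [ 0.5244 -0.0236  0.1625  0.0048  1.5212]
```

View pics/sec8.png

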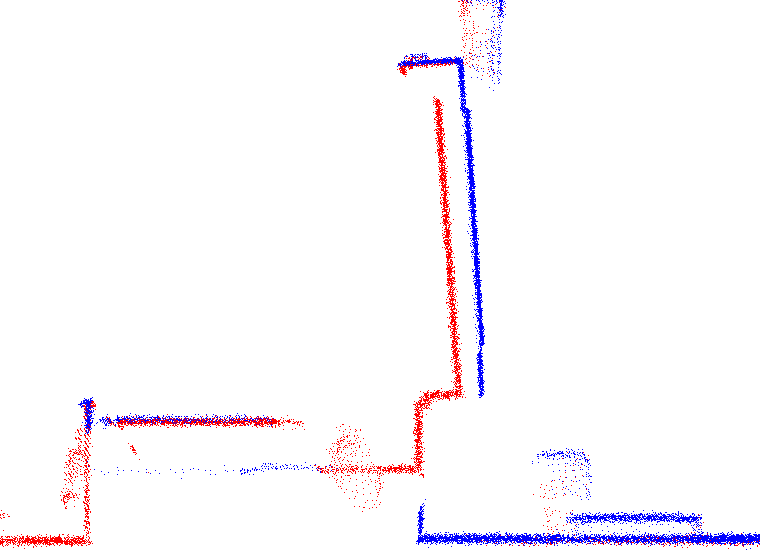

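View pics/s8.png

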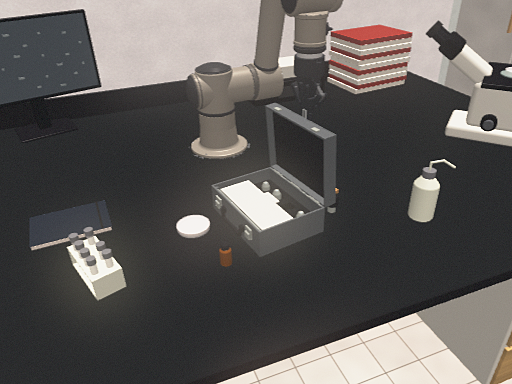

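```bash
cat > path.py <<'E'
import numpy as np,sys
a0,r0,r1=1.5,.183,.183
def tcp(a,r=.183,t=.011):
    return np.array([.1-r*np.cos(a)+.036*np.sin(a)+t,.08+r*np.sin(a)+.036*np.cos(a)])
prev=np.array([.134,.2635])
for blk in np.split(np.arange(1.45,0.249,-.05),[8,16,24]):
    for a in blk:
        d=(tcp(a)-prev)*1000; print(round(a,2),np.round([-.167*d[0],.986*d[0],d[1]],1))
    if len(blk): prev=tcp(blk[-1])
    print()
E
python3 path.py
```

```text
1.45 [ 1.6 -9.2  2.5]
1.4 [  3.1 -18.4   3. ]
1.35 [  4.7 -27.6   2.9]
1.3 [  6.2 -36.7   2.5]
1.25 [  7.8 -45.9   1.5]
1.2 [  9.3 -55.    0.1]
1.15 [ 10.8 -64.   -1.8]
1.1 [ 12.3 -72.9  -4.1]

1.05 [ 1.5 -8.8 -2.8]
1.0 [  2.9 -17.4  -6. ]
0.95 [  4.4 -25.9  -9.6]
0.9 [  5.8 -34.1 -13.7]
0.85 [  7.1 -42.2 -18.2]
0.8 [  8.5 -50.  -23.1]
0.75 [  9.8 -57.6 -28.3]
0.7 [ 11.  -64.9 -34. ]

0.65 [ 1.2 -7.  -6. ]
0.6 [  2.3 -13.7 -12.4]
0.55 [  3.4 -20.1 -19.1]
0.5 [  4.4 -26.2 -26.1]
0.45 [  5.4 -31.9 -33.4]
0.4 [  6.3 -37.2 -41. ]
0.35 [  7.1 -42.2 -48.9]
0.3 [  7.9 -46.7 -57. ]

0.25 [ 0.7 -4.2 -8.3]
```

>>> {"name": "play_rows", "arguments": {
  "plan": [
    [[1.6,-9.2,2,0,0],[3.1,-18.4,3,0,0],[4.7,-27.6,3,0,0],[6.2,-36.7,2.5,0,0],[7.8,-46,1.5,0,0],[9.3,-55,0,0,0],[10.8,-64,-2,0,0],[12.3,-73,-4,0,0]]
  ]
}}

```text
t: 12.15
tcp_pos: [0.5141, 0.0379, 0.2594]
orientation: [3.13, 0.27, 0.001]
ft_force: [-2.2, 2.5, 2.6]
grip_width: -0.004
```

```bash
python3 look.py 9 1.1
```

```text
[0.51406616 0.03788176 0.25941855] [-2.17202033  2.46584431  2.56272791] caseframe [[0.00031763 0.05966383 0.25941855]]
fit [ 0.5242 -0.0237  0.1639  0.0032  1.1282]
```

View pics/sec9.png

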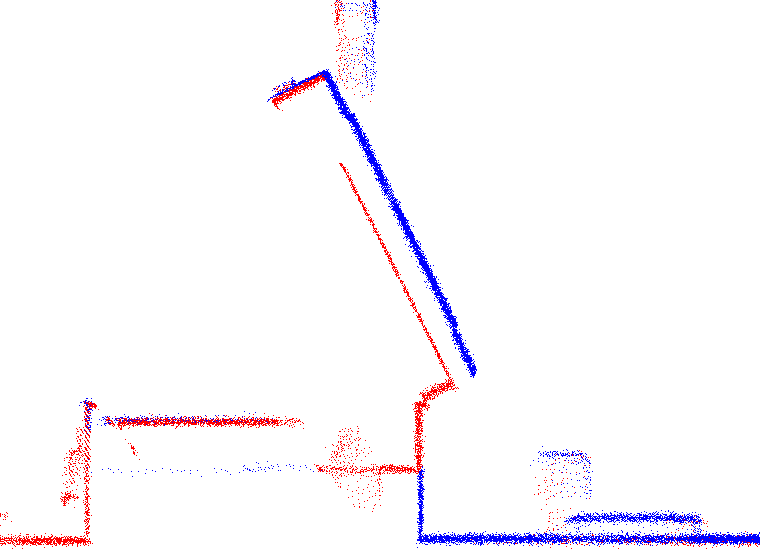

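View pics/d9.png

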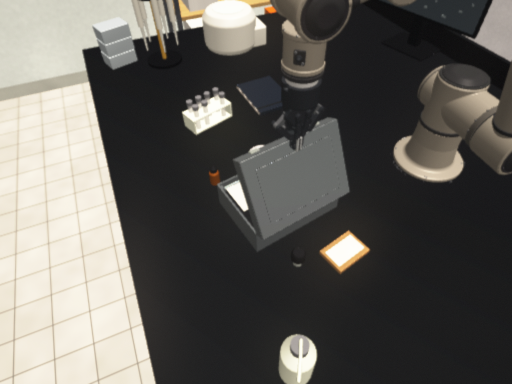

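>>> {"name": "play_rows", "arguments": {
  "plan": [
    [[1.5,-8.8,-3,0,0],[2.9,-17.4,-6,0,0],[4.4,-26,-9.6,0,0],[5.8,-34,-13.7,0,0],[7.1,-42,-18.2,0,0],[8.5,-50,-23,0,0],[9.8,-57.6,-28.3,0,0],[11,-65,-34,0,0]]
  ]
}}

```text
t: 13.05
tcp_pos: [0.5253, -0.027, 0.2249]
orientation: [3.13, 0.27, 0.001]
ft_force: [0.9, -0.2, 4.6]
grip_width: -0.001
```

>>> {"name": "play_rows", "arguments": {
  "plan": [
    [[1.2,-7,-6,0,0],[2.3,-13.7,-12.4,0,0],[3.4,-20,-19,0,0],[4.4,-26,-26,0,0]]
  ]
}}

```text
t: 13.45
tcp_pos: [0.5295, -0.0528, 0.1987]
orientation: [3.13, 0.271, 0.0]
ft_force: [1.0, 0.1, 3.2]
grip_width: -0.003
```

```bash
python3 look.py 10 0.5
```

```text
[ 0.52948209 -0.05277871  0.19870787] [0.95509967 0.10558971 3.2440071 ] caseframe [[ 0.00040309 -0.03229794  0.19870787]]
fit [ 0.5235 -0.02    0.1638 -0.0013  0.5131]
```

View pics/sec10.png

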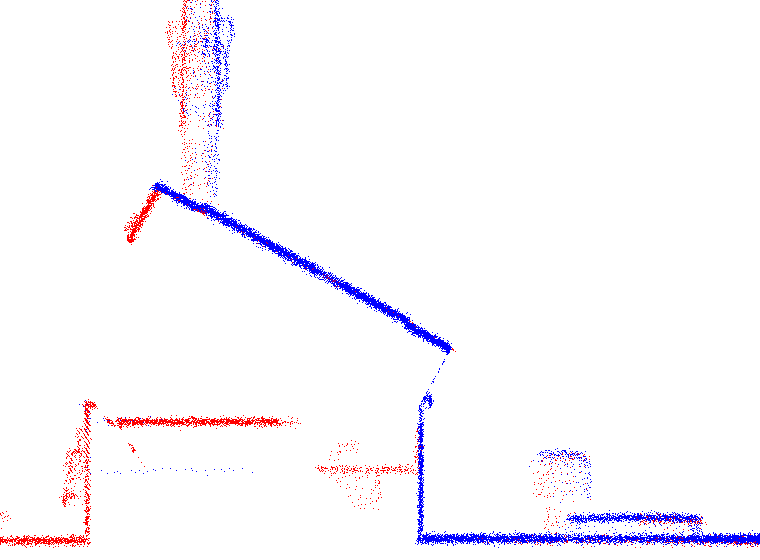

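>>> {"name": "play_rows", "arguments": {
  "plan": [
    [[1,-5.8,-7.3,0,0],[1.9,-11,-14.8,0,0],[2.7,-16,-22.7,0,0],[3.5,-20.6,-30.8,0,0],[4.2,-24.7,-39,0,0],[4.8,-28.5,-47.6,0,0],[5.2,-30.5,-53,0,0],[5.5,-32.4,-58,0,0]]
  ]
}}

```text
t: 14.35
tcp_pos: [0.5349, -0.085, 0.1408]
orientation: [3.13, 0.27, 0.0]
ft_force: [-2.0, -2.3, 2.4]
grip_width: 0.001
```

>>> {"name": "play_rows", "arguments": {
  "plan": [
    [[0.2,-1.2,-3.5,0,0],[0.4,-2.4,-7,0,0],[0.6,-3.5,-10.5,0,0],[0.8,-4.5,-14,0,0],[0.9,-5.3,-17,0,0],[1,-5.8,-19,0,0],[1.1,-6.2,-20.5,0,0],[1.1,-6.4,-21.5,0,0]]
  ]
}}

```text
t: 15.15
tcp_pos: [0.5361, -0.091, 0.1198]
orientation: [3.13, 0.271, 0.001]
ft_force: [-0.5, -1.2, 1.4]
grip_width: -0.002
```

```bash
python3 look.py 11 0.02
```

```text
[ 0.53609339 -0.09095717  0.1197604 ] [-0.45507971 -1.24343726  1.41204715] caseframe [[ 0.00055683 -0.0710443   0.1197604 ]]
fit [ 0.5235 -0.02    0.1637 -0.006   0.0255]
```

View pics/sec11.png

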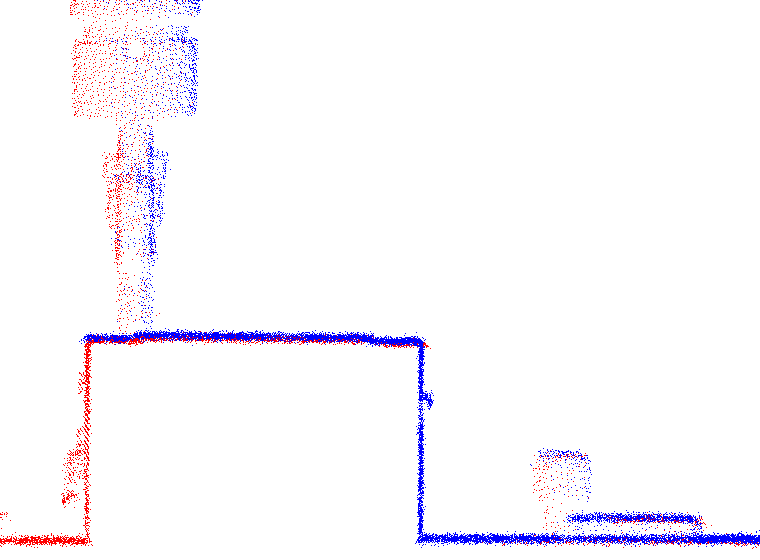

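Almost shut, with about 0.02 rad left. I'll press gently until it reaches the stop.

>>> {"name": "play_rows", "arguments": {
  "plan": [
    [[0,0,-1,0,0],[0,0,-2,0,0],[0,0,-3,0,0],[0,0,-4,0,0],[0,0,-4.5,0,0],[0,0,-4.5,0,0]]
  ]
}}

```text
t: 15.85
tcp_pos: [0.5362, -0.091, 0.1178]
orientation: [3.129, 0.271, 0.003]
ft_force: [-5.8, 0.1, 20.3]
grip_width: 0.001
```

>>> {"name": "play_rows", "arguments": {
  "plan": [
    [[0,0,2,0,0],[0,0,6,0,0],[0,0,20,0,0],[0,0,60,0,0],[0,0,105,0,0],[-5,0,150,0,0],[-25,0,190,0,0],[-60,0,200,0,0]]
  ]
}}

```text
t: 16.65
tcp_pos: [0.4777, -0.0912, 0.3192]
orientation: [3.127, 0.272, 0.011]
ft_force: [0.3, -0.7, 0.8]
grip_width: 0.001
```

```bash
python3 look.py 12 0.0
python3 - <<'E'
from h import *
from fit import case_frame
for n,f in [('scene','s12'),('side','d12')]:
    P,_,_=cloud(n,np.load(f'pics/{f}.npy')); q=case_frame(P,.5237,-.021,.1675)
    z=q[:,2]
    for lo,hi in [(-.096,-.08),(-.06,-.02),(-.02,.02),(.02,.06),(.085,.097)]:
        m=(np.abs(q[:,0])<.12)&(q[:,1]>lo)&(q[:,1]<hi)&(z>.1)&(z<.135); print(n,lo,m.sum(),np.round(np.median(z[m]),4))
E
```

```text
[ 0.47771858 -0.09124679  0.3191627 ] [ 0.31451244 -0.70596573  0.7527349 ] caseframe [[-0.05704929 -0.06159774  0.3191627 ]]
fit [ 0.5235 -0.0199  0.1646 -0.0013  0.0172]
scene -0.096 303 0.1155
scene -0.06 717 0.1173
scene -0.02 671 0.1173
scene 0.02 640 0.1175
scene 0.085 172 0.1155
side -0.096 340 0.1169
side -0.06 930 0.1186
side -0.02 1005 0.1186
side 0.02 1078 0.1185
side 0.085 430 0.1164
```

View pics/s12.png

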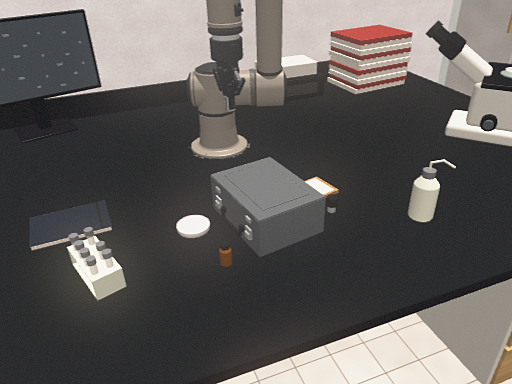

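View pics/d12.png

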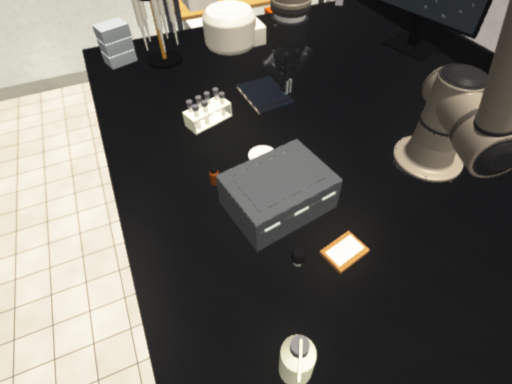

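Run:
```python
from rig import *
print(job_done())
```

```text
the job is handed in; nothing more can be done
None
```

The case is closed: I pushed the retaining plate down flat first, then brought the lid over and pressed it shut. I handed the job in at about 17 s of the 64 s.

**Plate:** I pressed it to its stop at about 12 N, with the fingertip at 70 mm, which is the height of the flat plate's top. The depth pictures also showed it flat before I touched the lid.

**Lid:** I pushed it round from behind, slowing for the last part, and pressed it to its stop at about 20 N.
- **Top height:** the panel measures 117–118.5 mm against the 118 mm given, and the front and back edges are level within about 0.5 mm.
- **Model fit:** it still gave 0.017 rad for the lid angle. I put this down to my simplified lid shape, because the directly measured heights show it level.

**First touch on the lid:** my first approach pushed with about 10 N because the fingers were too low on it. I backed off, raised them and tried again, and it then moved with about 6 N or less.

**Everything else:** the case walls stayed in the same place in the depth sections, to within a few millimetres. The pictures show the bench items where they were. The objectives are now hidden under the lid, so I couldn't check them after closing; one was still standing in its well in the last view inside, with the lid about half a radian from shut. After I withdrew the arm, it was touching nothing.

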